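# Clamp the recipe tablet in its spring stand

## Robot

A 7-joint arm with a two-finger parallel gripper is mounted at the origin on the work surface. World frame = base frame: x ahead of the robot, y to its left, z up, the work surface at z = 0. Lengths are in m, angles in rad, forces in N, time in s.
With the tool pointing down it reaches from about 0.425 to 0.825 m from the base axis. Payload 3.6 kg.
Tool frame: the origin (TCP) lies midway between the tips of the shut fingers; the grasp point (between the pads) lies grip_depth behind it (grip_depth is the distance from the TCP to the grasp point, in m); x points along the fingers, y is the direction in which the jaws open and shut, and the axes are right-handed (so a half turn about x gives the same grasp; the last joint's range is limited). The gripper opens to 93 mm and grips with 3 to 60 N. Pads are 15 mm wide; open, the fingers measure 128 mm over their backs; the gripper's body (75 mm by 188 mm) begins 65 mm behind the grasp point.
Start: joints at [-1.137, 0.615, -0.013, 1.423, 0.008, 1.103, -0.04], TCP at [0.289, 0.582, 0.219] pointing down, gripper open.
Joint ranges: [-3.12, 3.12], [-0.3, 2.06], [-1.34, 1.32], [0.26, 2.42], [-1.36, 4.5], [0.01, 1.98], [-2.84, 2.84]. Speed limits (rad/s): [2.79, 2.79, 3.14, 3.14, 3.14, 3.14, 3.14].

## Interface

Orientations are given as a unit quaternion [x, y, z, w].
In Python, from bench import * gives the robot as it stands.
- The arm moves only by the shell command python3 -m handwheel 'ROWS' [FORCE]. ROWS is JSON, a list of rows, each an object with "fingers": the opening, from 0 (shut) to 1 (fully open); "offset": the shift along the world's x, y, z in m, a list of three; "delta_rot": the turn, a rotation vector about the world's x, y, z in degrees, a list of three. A call has 1 to 12 rows; each row shifts and turns the pose as measured when the row begins; what a row does not reach is not made up. A row lasts 1/12 s, in which the tool goes at most 41.7 mm and 7.16 degrees, less where a joint would pass 70% of its speed; a pose out of reach is approached as far as the arm can. A call is refused whole if a number of a shift passes 0.0417 or a number of a turn 7.16, either way. A call with a gripper value outside its range is refused whole. The fingers move at their own pace and stop on an object; FORCE is the grip in N (left out, the last holds). Time passes only in rows, so rows that do not move let the fingers close. It gives the time, the measured TCP pose, the force and the opening at its end, in the units of the state.
- get_state(): the state, without advancing time (a new reading comes with each control period).
- get_image(name): name is "side" or "top"; returns the picture (400x640x3 uint8, red, green, blue); there is no depth.
- camera_info(name): a dict with "fx", "fy", "cx", "cy" (pixels), "world_to_cam" (4x4, takes a point from world to camera coordinates). Camera axes: x right, y up, looking along -z (the intrinsics and any distortion apply to the point x, -y, -z); pixel columns grow to the right and rows downward; lengths in m; the calibration is good to about 2 mm. A picture is of the moment at which its call begins. camera_info takes no time and is no camera call.
- job_done(): hands the job in, once; it reports no verdict.
The state is a dict: "time": time; "joint_positions": joint angles; "qd": joint speeds; "joint_torque": joint torques, N m; "eef_pos": TCP position; "eef_rot": TCP orientation; "ft_force": force on the tool from outside, world axes, zero at the start; "torque": the same for the moment, N m; "grip_width": finger opening in m.
Only numpy, scipy, OpenCV 4.12 (cv2) and the standard library are available. Lean on these libraries where they do the work, as an engineer would, in place of code of your own. Each camera call takes 0.05 s, during which the arm holds its last target. There are 200 camera calls.

## Task

The recipe tablet has only been laid on its folded stand, with its lower edge still riding on top of the two prongs. Push the tablet gently against the sprung jaw to hold the jaw open, bring the lower edge down flat on the plate behind both prongs, and let go so that the spring clamps it. Then tip the stand up to about 50 degrees for reading and leave it standing so; do not disturb the jar, the cutters or the gingerbread man.

Things in the scene. Friction and masses are not known exactly. Their poses are not given: they have to be found in the camera images.
- stand: Fixed base plate of the tablet stand, dark steel, 130 (x) x 220 (y) mm, top face 8 mm above the table, on rubber feet, does not move. Origin on the table, between the plate's edges in y; the plate spans x -80 to +50 mm. Own +x points from the hinge and prongs towards the sprung jaw, y along the hinge.
- cradle (a joint): Angle of the back plate about its stiff friction hinge, rad: 0 folded flat and level (start), grows as the jaw end is lifted, stop at 1.30. It stays at any angle where it is left; lifting it by the red tab takes about 5 to 10 N. The hinge axis runs along the stand's y, 75 mm to the -x side of the stand's origin, 14 mm above the table. Wanted: about 0.87 (50 degrees).
- cradle_hinge (a point): Point on the hinge axis at mid width. Its axes turn with the back plate: x up the plate from the prongs to the jaw, z out of the plate's face.
- cradle_seat (a point): Point on the upper face of the aluminium back plate, mid width, in line with the inner (jaw-side) faces of the prongs: the tablet's lower edge belongs here. 10 mm up the plate from the hinge axis, 2 mm above it, axes as cradle_hinge. The plate is 4 mm thick, 200 mm wide and runs from x -14 to +110 mm of this point.
- prong_left (a point): Middle of the top of the prong on the +y side. Each prong is 4 mm thick (x), 22 mm wide (y) and stands 13 mm above the plate's face; between the two, 118 mm is free down to the plate, for fingers. Axes as cradle_hinge.
- prong_right (a point): The same for the prong on the -y side, 140 mm from the other.
- jaw (a joint): Travel of the sprung upper jaw along the plate, away from the prongs, m: 0 shut, stop at 0.035. The spring pushes it back towards the prongs with about 4.5 N when shut plus 0.15 N per mm. With the tablet properly clamped it reads about 0.008; the tablet's lower edge clears the prongs only when it is pushed beyond that.
- jaw_face (a point): Point on the jaw's upright inner face, mid width, at the height of the plate's face; same axes as the cradle, x pointing away from the tablet. 117 mm from cradle_seat when shut. The black face is 90 mm wide; its lip overhangs the tablet's edge by 6 mm, with 12.5 mm free height under it.
- jaw_tab (a point): Middle of the red pull tab on the jaw, which sticks out past the end of the base plate: 34 mm beyond jaw_face. The tab is 36 mm wide (y) and 14 mm thick, 12 to 26 mm above the table when folded, and free from 6 to 48 mm beyond jaw_face; it can be pinched across its width from above and lifted along an arc about the hinge. Carries the jaw's axes.
- tablet: Tablet in a blue case, 125 (x) x 202 (y) x 9 (z) mm, about 0.33 kg, screen up. Origin at the centre of its underside, +x to its upper edge (at the jaw). At the start the upper edge lies on the plate 4 to 14 mm short of the jaw, the lower edge on top of the prongs. Pushed at its lower edge against the jaw it sticks to the fingertips by friction: it must be brought down with them before letting go.
- tablet_lower (a point): Middle of the tablet's lower edge, at its underside. Tablet's axes.
- tablet_upper (a point): Middle of the tablet's upper edge, at its underside. Tablet's axes.
- jar: Amber glass jar of sprinkles with a red lid, 54 mm across, 85 mm tall, loose. Leave alone. Origin at the centre of its underside.
- cutter: Steel star cookie cutter, 84 mm across, 25 mm tall, loose. Leave alone. Origin at its underside centre.
- cutter_heart: Steel heart cookie cutter, about 65 x 62 mm, 25 mm tall, loose. Leave alone. Origin at its underside centre.
- cookie: Gingerbread man, about 95 x 80 mm, 9 mm thick, loose. Leave alone. Origin at its underside centre.

How it is judged:
By the outcome, as a careful person would: the job done as asked, in the order asked, and still so for the second after the job is handed in, with the robot touching nothing.
It also fails if it takes over 62 s, if anything falls off the work surface, if the arm or the gripper's body presses on something with over 40 N, if the wrist force passes 120 N, or if a joint passes its speed limit or range.

## Working session

There is one attempt and no reset: what is moved stays moved. The work goes in short steps, Python scripts to look and compute and a shell command to move; the robot and the scene stay as the last step left them, time stands still between calls to the robot, and variables do not carry over. Pictures are saved under pics/ and viewed, about 8 in all and at most 12, crops included, and the job is handed in when it is done.

```bash
mkdir -p pics; ls; cat > h.py <<'E'
from bench import *
import numpy as np, cv2
def snap(n,name):
    im=np.asarray(get_image(n)); cv2.imwrite(f'pics/{name}.png',im[:,:,::-1]); return im
def proj(n,P):
    c=camera_info(n); M=np.array(c['world_to_cam']); p=(M@np.r_[P,1])[:3]
    return np.array([c['cx']+c['fx']*p[0]/-p[2], c['cy']+c['fy']*-p[1]/-p[2]])
def ray(n,u,v,z):
    c=camera_info(n); M=np.array(c['world_to_cam']); R=M[:3,:3]; o=-R.T@M[:3,3]
    d=R.T@np.array([(u-c['cx'])/c['fx'],-(v-c['cy'])/c['fy'],-1.])
    return o+d*(z-o[2])/d[2]
E
python3 - <<'E'
from h import *
for n in('top','side'):
    snap(n,n+'0'); c=camera_info(n); print({k:(np.round(v,3).tolist() if k=='world_to_cam' else v) for k,v in c.items()})
print(get_state())
a=cv2.imread('pics/top0.png');b=cv2.imread('pics/side0.png')
E
```

```text
pics
{'fx': 367.07649954225855, 'fy': 367.07649954225855, 'cx': 323.08684347278995, 'cy': 199.08901819471131, 'world_to_cam': [[-0.019, -1.0, 0.022, 0.047], [0.992, -0.016, 0.128, -0.647], [-0.128, 0.024, 0.991, -0.716], [0.0, 0.0, 0.0, 1.0]]}
{'fx': 361.06394059106213, 'fy': 361.06394059106213, 'cx': 313.99536831274816, 'cy': 198.4352642092992, 'world_to_cam': [[0.863, -0.505, -0.019, -0.522], [0.316, 0.51, 0.8, -0.271], [-0.394, -0.697, 0.6, -0.537], [0.0, 0.0, 0.0, 1.0]]}
{'time': 0.1, 'joint_positions': array([-1.13648858,  0.61578477, -0.01264514,  1.42471598,  0.00807965,
        1.10338129, -0.04039537]), 'qd': array([-0.00023655, -0.00313815, -0.00162368, -0.00368547, -0.00268013,
       -0.00090049, -0.0004069 ]), 'joint_torque': array([ 1.11814512e-03, -4.60047019e+01,  2.10107993e-01, -1.66244745e+01,
       -6.11491129e-02,  1.69890036e-02,  1.00117161e-04]), 'eef_pos': array([0.28869643, 0.58159113, 0.21762892]), 'eef_rot': array([ 0.16068297,  0.68861106, -0.16222391,  0.68824356]), 'ft_force': array([-0.24006998,  0.20009476,  0.22712186]), 'torque': array([ 0.03759475, -0.03280015,  0.041537  ]), 'grip_width': 0.09302837653299406}
```

View pics/top0.png

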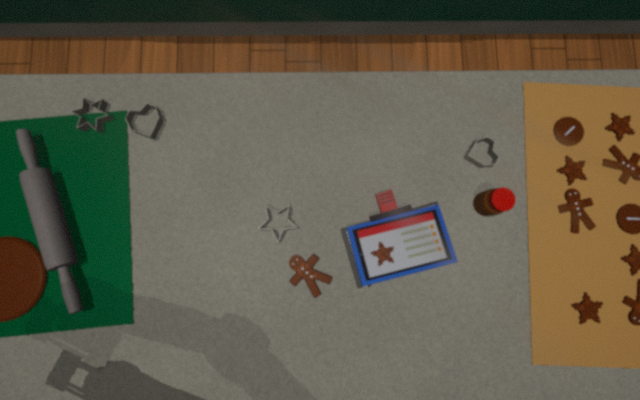

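View pics/side0.png

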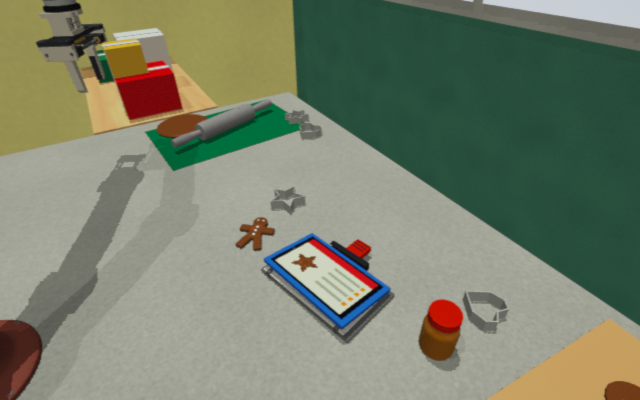

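The top view shows the tablet at about (400,243), with the red tab at (387,201) towards the backdrop. The jar is at (495,200), the star at (280,222), the gingerbread man at (310,275) and the heart at (482,152). The stand's +x points roughly along world +x, turned slightly left.

```bash
python3 - <<'E'
from h import *
def cornersof(n,lo,hi,roi):
    im=cv2.imread(f'pics/{n}0.png'); hsv=cv2.cvtColor(im,cv2.COLOR_BGR2HSV)
    m=cv2.inRange(hsv,lo,hi); k=np.zeros_like(m); x0,y0,x1,y1=roi; k[y0:y1,x0:x1]=m[y0:y1,x0:x1]
    cs,_=cv2.findContours(k,cv2.RETR_EXTERNAL,cv2.CHAIN_APPROX_NONE); c=max(cs,key=cv2.contourArea)
    h=cv2.convexHull(c); q=h
    for e in np.arange(1,25,.5):
        q=cv2.approxPolyDP(h,e,True)
        if len(q)<=4: break
    return q[:,0].astype(float),c
for n,roi in(('top',(330,190,470,300)),('side',(250,225,400,345))):
    q,c=cornersof(n,(100,120,60),(125,255,255),roi); print(n,q.tolist())
    for p in q: print('  z25',ray(n,*p,.025)[:2].round(4),'z38',ray(n,*p,.038)[:2].round(4))
q,c=cornersof('top',(0,90,60),(10,255,255),(365,185,400,212)); print('tab',q.tolist())
for p in q: print(ray('top',*p,.026)[:2].round(4))
q,c=cornersof('side',(0,150,60),(10,255,255),(345,235,375,262)); print('tab',q.tolist())
for p in q: print(ray('side',*p,.026)[:2].round(4))
E
python3 -c "
import cv2
a=cv2.imread('pics/top0.png')[180:300,325:475];b=cv2.imread('pics/side0.png')[225:345,250:400]
cv2.imwrite('pics/c0.png',cv2.hconcat([cv2.resize(a,None,fx=2.66,fy=2.66,interpolation=2),cv2.resize(b,None,fx=2.66,fy=2.66,interpolation=2)]))"
```

```text
top [[447.0, 262.0], [362.0, 285.0], [347.0, 228.0], [395.0, 217.0]]
  z25 [ 0.5139 -0.2195] z38 [ 0.5145 -0.2148]
  z25 [ 0.4709 -0.0411] z38 [ 0.4723 -0.0395]
  z25 [ 0.5881 -0.0135] z38 [ 0.5874 -0.0123]
  z25 [ 0.6093 -0.1152] z38 [ 0.6083 -0.1123]
side [[264.0, 258.0], [312.0, 233.0], [389.0, 290.0], [340.0, 328.0]]
  z25 [ 0.4781 -0.0283] z38 [ 0.4742 -0.0405]
  z25 [ 0.5918 -0.0151] z38 [ 0.5849 -0.0276]
  z25 [ 0.6323 -0.2108] z38 [ 0.6243 -0.2182]
  z25 [ 0.5188 -0.2289] z38 [ 0.5138 -0.2359]
tab [[391.0, 190.0], [396.0, 208.0], [381.0, 211.0], [376.0, 194.0]]
[ 0.6667 -0.109 ]
[ 0.6282 -0.1179]
[ 0.6224 -0.086 ]
[ 0.6586 -0.0768]
tab [[346.0, 248.0], [356.0, 240.0], [370.0, 247.0], [362.0, 257.0]]
[ 0.6262 -0.0884]
[ 0.656  -0.0802]
[ 0.6678 -0.1106]
[ 0.6385 -0.1242]
```

View pics/c0.png

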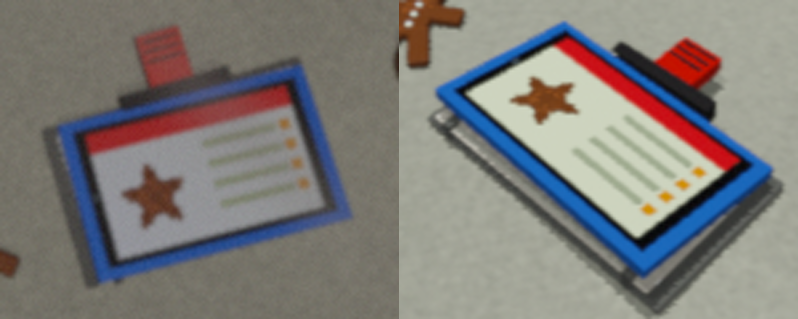

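The crop shows the lower edge raised on the prongs and the upper edge just short of the black jaw. The right half of the top view is shaded, so its mask was cut short. I take the tablet from the side view: yaw about 12°, lower-edge middle near (0.493, -0.138). The tab centre is near (0.645, -0.099).

```bash
python3 - <<'E'
from h import *
from scipy.spatial.transform import Rotation as R
for p in [(438.2,204.1,.025),(346.8,226.6,.025),(457,260,.038),(361.8,286,.038)]: print(ray('top',*p).round(4))
s=get_state(); r=R.from_quat(s['eef_rot']); print(r.as_matrix().round(3))
a=np.radians(12);X=[0,0,-1];Y=np.array([-np.sin(a),np.cos(a),0])
for sg in(1,-1):
    T=R.from_matrix(np.c_[X,sg*Y,np.cross(X,sg*Y)]); print(sg,np.degrees((T*r.inv()).as_rotvec()).round(1))
u=np.array([np.cos(a),np.sin(a)]); t=np.array([.493,-.138])-.05*u; print(t, np.r_[t,.2]-s['eef_pos'])
E
```

```text
[ 0.6351 -0.2083  0.025 ]
[ 0.591  -0.0132  0.025 ]
[ 0.5181 -0.2357  0.038 ]
[ 0.4703 -0.039   0.038 ]
[[-0.001  0.445  0.896]
 [-0.002  0.896 -0.445]
 [-1.    -0.002 -0.   ]]
1 [ 0.1 -0.  38.4]
-1 [  -0.    -0.2 -141.6]
[ 0.44409262 -0.14839558] [ 0.15539619 -0.72998672 -0.01762892]
```

```bash
python3 -m handwheel '[{"fingers":0.54,"offset":[0.022,-0.034,0.0],"delta_rot":[0,0,-7]},{"fingers":0.54,"offset":[0.022,-0.034,0.0],"delta_rot":[0,0,-7]},{"fingers":0.54,"offset":[0.022,-0.034,0.0],"delta_rot":[0,0,-7]},{"fingers":0.54,"offset":[0.022,-0.034,0.0],"delta_rot":[0,0,-7]},{"fingers":0.54,"offset":[0.022,-0.034,0.0],"delta_rot":[0,0,-7]},{"fingers":0.54,"offset":[0.022,-0.034,0.0],"delta_rot":[0,0,-7]},{"fingers":0.54,"offset":[0.015,-0.036,0.0],"delta_rot":[0,0,-7]},{"fingers":0.54,"offset":[0.01,-0.038,0.0],"delta_rot":[0,0,-7]},{"fingers":0.54,"offset":[0,-0.038,0.0],"delta_rot":[0,0,-7]},{"fingers":0.54,"offset":[0,-0.038,0.0],"delta_rot":[0,0,-7]},{"fingers":0.54,"offset":[0,-0.038,0.0],"delta_rot":[0,0,-7]},{"fingers":0.54,"offset":[0,-0.038,0.0],"delta_rot":[0,0,-7]}]'; cat >> h.py <<'E'
from scipy.spatial.transform import Rotation as R
def yawerr(yaw):
    s=get_state(); r=R.from_quat(s['eef_rot']); a=np.radians(yaw);X=[0,0,-1];Y=-np.array([-np.sin(a),np.cos(a),0])
    T=R.from_matrix(np.c_[X,Y,np.cross(X,Y)]); return np.degrees((T*r.inv()).as_rotvec()).round(1)
E
python3 -c "
from h import *
print(yawerr(12.5),get_state()['joint_positions'].round(2),np.array([.444,-.148,.1])-get_state()['eef_pos'])"
```

```text
time: 1.1
eef_pos: [0.4401, 0.1406, 0.2115]
eef_rot: [0.587, 0.4, -0.583, 0.394]
ft_force: [1.2, -0.8, -0.2]
grip_width: 0.0506
[ -0.5   0.2 -55.9] [-0.67  0.36  0.43  1.96 -0.2   0.86 -0.5 ] [ 0.00388403 -0.28862429 -0.11145526]
```

```bash
python3 -m handwheel '[{"fingers":0.54,"offset":[0,-0.036,0.0],"delta_rot":[0,0,-7]},{"fingers":0.54,"offset":[0,-0.036,0.0],"delta_rot":[0,0,-7]},{"fingers":0.54,"offset":[0,-0.036,0.0],"delta_rot":[0,0,-7]},{"fingers":0.54,"offset":[0,-0.036,0.0],"delta_rot":[0,0,-7]},{"fingers":0.54,"offset":[0,-0.036,0.0],"delta_rot":[0,0,-7]},{"fingers":0.54,"offset":[0,-0.036,0.0],"delta_rot":[0,0,-7]},{"fingers":0.54,"offset":[0,-0.036,0.0],"delta_rot":[0,0,-7]},{"fingers":0.54,"offset":[0,-0.036,0.0],"delta_rot":[0,0,-7]},{"fingers":0.54,"offset":[0,-0.01,-0.02],"delta_rot":[0,0,0]},{"fingers":0.54,"offset":[0,0,-0.03],"delta_rot":[0,0,0]},{"fingers":0.54,"offset":[0,0,-0.03],"delta_rot":[0,0,0]},{"fingers":0.54,"offset":[0,0,0],"delta_rot":[0,0,0]}]'
python3 -c "
from h import *
print(yawerr(12.5),get_state()['joint_positions'].round(2),np.array([.444,-.148,.04])-get_state()['eef_pos'])"
```

```text
time: 2.1
eef_pos: [0.4347, -0.1839, 0.1307]
eef_rot: [0.709, 0.06, -0.7, 0.062]
ft_force: [-0.9, 0.4, 0.4]
grip_width: 0.0505
[0.1 0.8 2.7] [-0.08  0.53  0.64  2.05 -0.5   0.7  -0.51] [ 0.00926838  0.035853   -0.09073588]
```

```bash
python3 -m handwheel '[{"fingers":0.54,"offset":[0.003,0.018,-0.02],"delta_rot":[0,0.8,2.7]},{"fingers":0.54,"offset":[0.002,0.015,-0.02],"delta_rot":[0,0,0]},{"fingers":0.54,"offset":[0,0,-0.02],"delta_rot":[0,0,0]},{"fingers":0.54,"offset":[0,0,-0.015],"delta_rot":[0,0,0]},{"fingers":0.54,"offset":[0,0,0],"delta_rot":[0,0,0]},{"fingers":0.54,"offset":[0,0,0],"delta_rot":[0,0,0]}]'
python3 - <<'E'
from h import *
print(yawerr(12.5),np.array([.444,-.148,.033])-get_state()['eef_pos'],get_state()['ft_force'])
a=snap('side','s1');b=snap('top','t1')
for n in('side','top'): print(proj(n,get_state()['eef_pos']))
c=cv2.hconcat([cv2.resize(b[170:320,310:490],None,fx=2.2,fy=2.2,interpolation=2),cv2.resize(a[200:350,220:400],None,fx=2.2,fy=2.2,interpolation=2)])
cv2.imwrite('pics/c1.png',c[:,:,::-1])
E
```

```text
time: 2.6
eef_pos: [0.4427, -0.1493, 0.057]
eef_rot: [0.704, 0.078, -0.701, 0.079]
ft_force: [-0.3, -0.9, -0.6]
grip_width: 0.0502
[ 0.   0.2 -0.3] [ 0.00127947  0.00129316 -0.02401658] [-0.31314149 -0.92942616 -0.64014912]
[272.85826831 299.86850649]
[419.83772167 300.04883233]
```

View pics/c1.png

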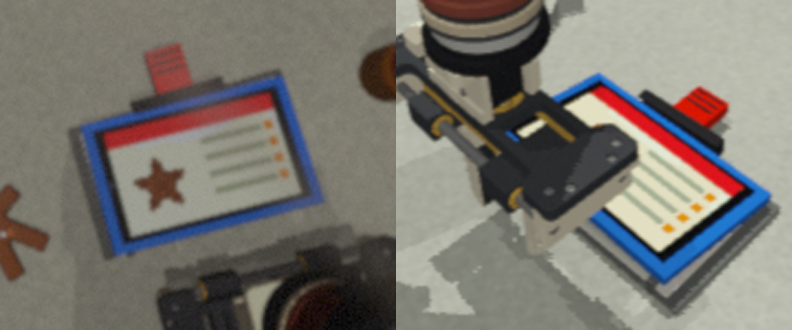

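```bash
python3 -m handwheel '[{"fingers":0.54,"offset":[0,0.003,-0.014],"delta_rot":[0,0,0]},{"fingers":0.54,"offset":[0,0,-0.008],"delta_rot":[0,0,0]},{"fingers":0.54,"offset":[0.008,0.002,0],"delta_rot":[0,0,0]},{"fingers":0.54,"offset":[0.008,0.002,0],"delta_rot":[0,0,0]},{"fingers":0.54,"offset":[0.004,0.001,0],"delta_rot":[0,0,0]},{"fingers":0.54,"offset":[0,0,0],"delta_rot":[0,0,0]}]'
python3 - <<'E'
from h import *
print(yawerr(12.5),get_state()['ft_force'])
E
```

```text
time: 3.2
eef_pos: [0.4697, -0.1435, 0.0409]
eef_rot: [0.709, 0.076, -0.697, 0.081]
ft_force: [0.1, 0.6, -0.8]
grip_width: 0.0504
[ 0.3  1.  -0.2] [ 0.10718267  0.60647898 -0.83908008]
```

```bash
python3 -m handwheel '[{"fingers":0.54,"offset":[0,0,-0.006],"delta_rot":[0.3,1,0]},{"fingers":0.54,"offset":[0,0,-0.003],"delta_rot":[0,0,0]},{"fingers":0.54,"offset":[0,0,0],"delta_rot":[0,0,0]},{"fingers":0.54,"offset":[0,0,0],"delta_rot":[0,0,0]}]'
```

```text
time: 3.53
eef_pos: [0.471, -0.1436, 0.0318]
eef_rot: [-0.703, -0.079, 0.703, -0.079]
ft_force: [-0.4, 0.1, -0.1]
grip_width: 0.0503
```

```bash
python3 -m handwheel '[{"fingers":0.54,"offset":[0.003,0.0007,0],"delta_rot":[0,0,0]},{"fingers":0.54,"offset":[0.003,0.0007,0],"delta_rot":[0,0,0]},{"fingers":0.54,"offset":[0,0,0],"delta_rot":[0,0,0]},{"fingers":0.54,"offset":[0,0,0],"delta_rot":[0,0,0]}]'
```

```text
time: 3.87
eef_pos: [0.4768, -0.1423, 0.0316]
eef_rot: [-0.702, -0.078, 0.703, -0.078]
ft_force: [-0.2, 0.4, -0.1]
grip_width: 0.0498
```

```bash
for i in 1; do python3 -m handwheel '[{"fingers":0.54,"offset":[0.004,0.0009,0],"delta_rot":[0,0,0]},{"fingers":0.54,"offset":[0.004,0.0009,0],"delta_rot":[0,0,0]},{"fingers":0.54,"offset":[0,0,0],"delta_rot":[0,0,0]},{"fingers":0.54,"offset":[0,0,0],"delta_rot":[0,0,0]}]'; done
```

```text
time: 4.2
eef_pos: [0.4852, -0.1403, 0.0317]
eef_rot: [-0.702, -0.078, 0.704, -0.078]
ft_force: [-0.7, -0.3, 0.8]
grip_width: 0.0499
```

```bash
python3 -m handwheel '[{"fingers":0.54,"offset":[0.003,0.0007,0],"delta_rot":[0,0,0]},{"fingers":0.54,"offset":[0.003,0.0007,0],"delta_rot":[0,0,0]},{"fingers":0.54,"offset":[0,0,0],"delta_rot":[0,0,0]},{"fingers":0.54,"offset":[0,0,0],"delta_rot":[0,0,0]}]'
```

```text
time: 4.53
eef_pos: [0.4885, -0.1395, 0.0312]
eef_rot: [-0.7, -0.078, 0.706, -0.077]
ft_force: [-1.0, -0.0, 0.2]
grip_width: 0.0502
```

```bash
python3 -m handwheel '[{"fingers":0.54,"offset":[0.004,0.0009,0.0005],"delta_rot":[0,0,0]},{"fingers":0.54,"offset":[0.003,0.0007,0],"delta_rot":[0,0,0]},{"fingers":0.54,"offset":[0,0,0],"delta_rot":[0,0,0]},{"fingers":0.54,"offset":[0,0,0],"delta_rot":[0,0,0]}]'; python3 - <<'E'
from h import *
print(yawerr(12.5),get_state()['ft_force'])
E
```

```text
time: 4.87
eef_pos: [0.491, -0.1391, 0.0309]
eef_rot: [-0.697, -0.078, 0.709, -0.077]
ft_force: [-1.8, -0.8, 1.3]
grip_width: 0.0502
[ 0. -1. -0.] [-1.77561323 -0.75377435  1.30047348]
```

```bash
python3 -m handwheel '[{"fingers":0.54,"offset":[0.003,0.0007,0],"delta_rot":[0,0,0]},{"fingers":0.54,"offset":[0.002,0.0005,0],"delta_rot":[0,0,0]},{"fingers":0.54,"offset":[0,0,0],"delta_rot":[0,0,0]},{"fingers":0.54,"offset":[0,0,0],"delta_rot":[0,0,0]}]'; python3 - <<'E'
from h import *
print(yawerr(12.5),get_state()['ft_force'])
E
```

```text
time: 5.2
eef_pos: [0.4922, -0.1387, 0.0309]
eef_rot: [-0.694, -0.078, 0.711, -0.076]
ft_force: [-2.7, -1.8, 0.6]
grip_width: 0.0504
[-0.  -1.4 -0. ] [-2.68391918 -1.79535421  0.63661664]
```

```bash
python3 -m handwheel '[{"fingers":0.54,"offset":[0.005,0.0011,0.0005],"delta_rot":[0,1.4,0]},{"fingers":0.54,"offset":[0.005,0.0011,0],"delta_rot":[0,1,0]},{"fingers":0.54,"offset":[0.005,0.0011,0],"delta_rot":[0,0.5,0]},{"fingers":0.54,"offset":[0.003,0.0007,0],"delta_rot":[0,0.5,0]}]'; python3 - <<'E'
from h import *
print(yawerr(12.5),get_state()['ft_force'])
a=snap('side','s2');b=snap('top','t2')
c=cv2.hconcat([cv2.resize(b[170:320,310:490],None,fx=2.2,fy=2.2,interpolation=2),cv2.resize(a[200:350,250:430],None,fx=2.2,fy=2.2,interpolation=2)])
cv2.imwrite('pics/c2.png',c[:,:,::-1])
E
```

```text
time: 5.53
eef_pos: [0.5001, -0.1357, 0.0303]
eef_rot: [-0.665, -0.081, 0.739, -0.072]
ft_force: [-6.4, -2.0, 0.6]
grip_width: 0.0504
[-0.1 -6.   0. ] [-6.42554891 -2.01572963  0.63457087]
```

View pics/c2.png

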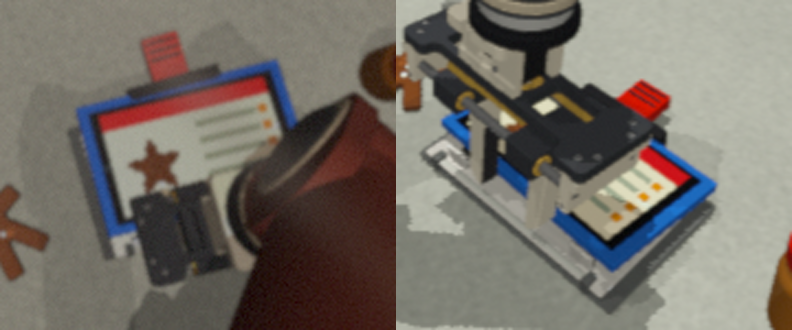

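```bash
python3 -m handwheel '[{"fingers":0.54,"offset":[0.005,0.0011,0.0005],"delta_rot":[0,-3,0]},{"fingers":0.54,"offset":[0.005,0.0011,0.0005],"delta_rot":[0,-3,0]},{"fingers":0.54,"offset":[0.005,0.0011,0],"delta_rot":[0,-1.5,0]},{"fingers":0.54,"offset":[0.005,0.0011,0],"delta_rot":[0,-1,0]}]'; python3 - <<'E'
from h import *
print(yawerr(12.5),get_state()['ft_force'])
E
```

```text
time: 5.97
eef_pos: [0.5089, -0.1337, 0.0273]
eef_rot: [0.712, 0.076, -0.694, 0.078]
ft_force: [-6.7, -3.2, -1.2]
grip_width: 0.0502
[0.  1.5 0. ] [-6.73020977 -3.21803136 -1.24040548]
```

```bash
cat >> h.py <<'E'
def tab(im,n):
    roi={'top':(365,175,410,212),'side':(340,220,390,265)}[n]
    x0,y0,x1,y1=roi; hsv=cv2.cvtColor(im,cv2.COLOR_RGB2HSV); m=cv2.inRange(hsv,(0,120,60),(8,255,255))[y0:y1,x0:x1]
    cs,_=cv2.findContours(m,cv2.RETR_EXTERNAL,cv2.CHAIN_APPROX_NONE)
    best=[ (cv2.contourArea(c),(c[:,0].mean(0)+[x0,y0])) for c in cs if cv2.contourArea(c)>60]
    return [(a,p.round(1),ray(n,*p,.026)[:2].round(4)) for a,p in best]
E
python3 - <<'E'
from h import *
print(get_state()['time'])
t=get_image('top')
for f in('top0','t1','t2'): print(f,tab(cv2.imread(f'pics/{f}.png')[:,:,::-1],'top'))
print('now',tab(t,'top'))
for f in('side0','s1','s2'): print(f,tab(cv2.imread(f'pics/{f}.png')[:,:,::-1],'side'))
s=snap('side','s3'); print('now',tab(s,'side'))
st=get_state();print(st['time'],st['eef_pos'],st['ft_force'])
E
```

```text
5.9667
top0 [(242.5, array([385.7, 199.7]), array([ 0.6461, -0.0968]))]
t1 [(269.0, array([386., 201.]), array([ 0.6433, -0.0975]))]
t2 [(266.5, array([384.3, 195.3]), array([ 0.6556, -0.0943]))]
now [(266.0, array([383.4, 191.5]), array([ 0.6638, -0.0927]))]
side0 [(252.5, array([358.7, 248.3]), array([ 0.6469, -0.1019]))]
s1 [(253.0, array([358.4, 248.3]), array([ 0.6464, -0.1017]))]
s2 [(240.0, array([362.4, 245.1]), array([ 0.6583, -0.0986]))]
now [(234.5, array([365.2, 242.9]), array([ 0.6667, -0.0964]))]
6.0667 [ 0.50890469 -0.13372896  0.02721975] [-8.25600588 -3.26885957 -1.04281601]
```

```bash
python3 -m handwheel '[{"fingers":0.54,"offset":[0.002,0.0005,-0.003],"delta_rot":[0,0.5,0]},{"fingers":0.54,"offset":[0.002,0.0005,-0.003],"delta_rot":[0,0.5,0]}]'; python3 - <<'E'
from h import *
print(yawerr(12.5),get_state()['ft_force'])
E
```

```text
time: 6.23
eef_pos: [0.5067, -0.1343, 0.0203]
eef_rot: [-0.702, -0.076, 0.704, -0.076]
ft_force: [-6.0, -2.3, -1.5]
grip_width: 0.0501
[ 0.  -0.2  0.2] [-6.00247641 -2.28353427 -1.51564721]
```

```bash
python3 -m handwheel '[{"fingers":0.54,"offset":[0.004,0.0009,-0.002],"delta_rot":[0,-0.2,0]},{"fingers":0.54,"offset":[0.003,0.0007,-0.001],"delta_rot":[0,0,0]}]'; python3 - <<'E'
from h import *
print(yawerr(12.5),get_state()['ft_force'])
a=snap('side','s4'); print(tab(a,'side'))
cv2.imwrite('pics/c4.png',cv2.resize(a[215:345,250:400],None,fx=4,fy=4,interpolation=2)[:,:,::-1])
E
```

```text
time: 6.4
eef_pos: [0.5065, -0.1342, 0.0163]
eef_rot: [-0.698, -0.077, 0.708, -0.075]
ft_force: [-10.0, 0.8, 23.6]
grip_width: 0.0502
[-0.  -0.7  0.2] [-10.0064312    0.78974584  23.60870705]
[(235.0, array([364.5, 243.3]), array([ 0.665 , -0.0966]))]
```

View pics/c4.png

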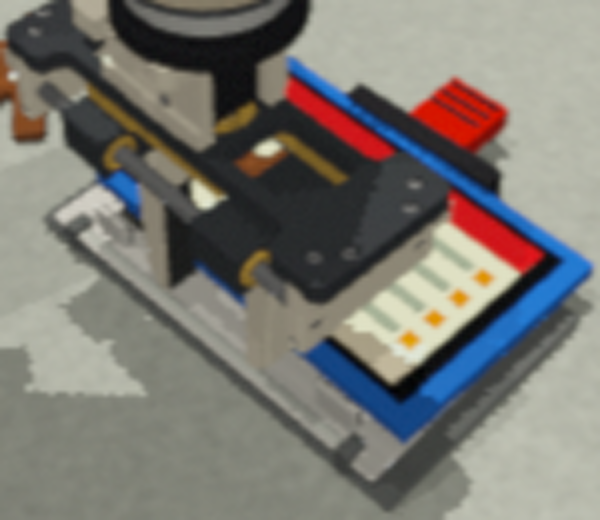

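The fingertips are on the plate (z 0.016, 23 N down) and the tablet's lower edge looks low, behind both prongs. I'll take the downward load off, then back off.

```bash
python3 -m handwheel '[{"fingers":0.54,"offset":[0.002,0.0005,0.0005],"delta_rot":[0,-0.5,0]},{"fingers":0.54,"offset":[0,0,0],"delta_rot":[0,0,0]},{"fingers":0.54,"offset":[-0.001,-0.0002,0],"delta_rot":[0,0,0]},{"fingers":0.54,"offset":[-0.001,-0.0002,0],"delta_rot":[0,0,0]},{"fingers":0.54,"offset":[-0.001,-0.0002,0],"delta_rot":[0,0,0]},{"fingers":0.54,"offset":[-0.001,-0.0002,0],"delta_rot":[0,0,0]}]'; python3 - <<'E'
from h import *
print(yawerr(12.5),get_state()['ft_force'])
E
```

```text
time: 6.95
eef_pos: [0.5003, -0.1364, 0.0165]
eef_rot: [-0.699, -0.076, 0.707, -0.077]
ft_force: [-3.4, -1.6, 0.7]
grip_width: 0.0502
[ 0.1 -0.6  0.1] [-3.44218253 -1.55130107  0.68788534]
```

```bash
python3 -m handwheel '[{"fingers":0.54,"offset":[-0.002,-0.0004,0],"delta_rot":[0,-0.5,0]},{"fingers":0.54,"offset":[-0.003,-0.0007,0],"delta_rot":[0,0,0]},{"fingers":0.54,"offset":[-0.004,-0.0009,0.0003],"delta_rot":[0,0,0]},{"fingers":0.54,"offset":[-0.006,-0.0013,0.0005],"delta_rot":[0,0,0]},{"fingers":0.54,"offset":[-0.008,-0.0018,0.001],"delta_rot":[0,0,0]},{"fingers":0.54,"offset":[-0.01,-0.002,0.005],"delta_rot":[0,0,0]},{"fingers":0.54,"offset":[-0.005,-0.001,0.02],"delta_rot":[0,0,0]},{"fingers":0.54,"offset":[0,0,0.03],"delta_rot":[0,0,0]},{"fingers":0.54,"offset":[0,0,0.04],"delta_rot":[0,0,0]},{"fingers":0.54,"offset":[0,0,0.04],"delta_rot":[0,0,0]},{"fingers":0.54,"offset":[0,0,0],"delta_rot":[0,0,0]}]'; python3 - <<'E'
from h import *
print(yawerr(12.5),get_state()['ft_force'])
a=snap('side','s5'); print(tab(a,'side')); b=snap('top','t5'); print(tab(b,'top'))
c=cv2.hconcat([cv2.resize(b[170:320,310:460],None,fx=2.66,fy=2.66,interpolation=2),cv2.resize(a[205:355,250:400],None,fx=2.66,fy=2.66,interpolation=2)])
cv2.imwrite('pics/c5.png',c[:,:,::-1])
E
```

```text
time: 7.87
eef_pos: [0.46, -0.1429, 0.1592]
eef_rot: [0.706, 0.076, -0.701, 0.073]
ft_force: [0.2, 0.4, -0.7]
grip_width: 0.0501
[-0.3  0.4  0.4] [ 0.16682549  0.42827665 -0.71114045]
[(244.5, array([361.1, 246.2]), array([ 0.6541, -0.0998]))]
[(248.5, array([384.3, 196.3]), array([ 0.6535, -0.0941]))]
```

View pics/c5.png

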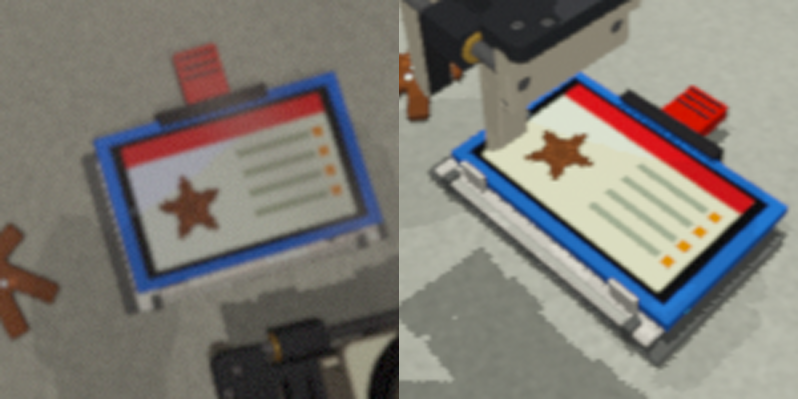

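The crop shows both prongs standing clear in front of the lower edge, at about (475,180) and (620,290) in the right panel. The upper edge is under the lip, and the jaw moved 7.5 mm, so the tablet is clamped. Next is the tab at (0.654, -0.097).

```bash
python3 -m handwheel '[{"fingers":0.8,"offset":[0.025,0.006,0],"delta_rot":[0,0,0.4]},{"fingers":0.8,"offset":[0.025,0.006,0],"delta_rot":[0,0,0]},{"fingers":0.8,"offset":[0.025,0.006,0],"delta_rot":[0,0,0]},{"fingers":0.8,"offset":[0.025,0.006,0],"delta_rot":[0,0,0]},{"fingers":0.8,"offset":[0.025,0.006,0],"delta_rot":[0,0,0]},{"fingers":0.8,"offset":[0.025,0.006,0],"delta_rot":[0,0,0]},{"fingers":0.8,"offset":[0.02,0.005,0],"delta_rot":[0,0,0]},{"fingers":0.8,"offset":[0.01,0.003,-0.02],"delta_rot":[0,0,0]},{"fingers":0.8,"offset":[0,0,-0.02],"delta_rot":[0,0,0]},{"fingers":0.8,"offset":[0,0,-0.01],"delta_rot":[0,0,0]},{"fingers":0.8,"offset":[0,0,0],"delta_rot":[0,0,0]}]'; python3 - <<'E'
from h import *
import bench
print([k for k in dir(bench) if 'grip' in k.lower()])
print(yawerr(12.5),np.array([.654,-.097,.011])-get_state()['eef_pos'])
E
```

```text
time: 8.88
eef_pos: [0.6302, -0.0873, 0.0841]
eef_rot: [-0.693, -0.087, 0.713, -0.064]
ft_force: [-0.7, 0.3, -0.8]
grip_width: 0.0743
['grip_depth']
[-1.6 -1.8  0.2] [ 0.02377822 -0.00968875 -0.07306244]
```

```bash
python3 -m handwheel '[{"fingers":0.8,"offset":[0.012,-0.005,0],"delta_rot":[-1.6,-1.8,0.2]},{"fingers":0.8,"offset":[0.01,-0.004,0],"delta_rot":[0,0,0]},{"fingers":0.8,"offset":[0,0,-0.005],"delta_rot":[0,0,0]},{"fingers":0.8,"offset":[0,0,-0.01],"delta_rot":[0,0,0]},{"fingers":0.8,"offset":[0,0,0],"delta_rot":[0,0,0]}]'; python3 - <<'E'
from h import *
print(grip_depth,yawerr(12.5),np.array([.654,-.097,.011])-get_state()['eef_pos'])
E
```

```text
time: 9.3
eef_pos: [0.6469, -0.0973, 0.0648]
eef_rot: [-0.7, -0.077, 0.706, -0.074]
ft_force: [-0.0, 0.5, 0.4]
grip_width: 0.0745
0.0188 [-0.2 -0.5  0.3] [ 0.00709953  0.00028575 -0.05379721]
```

```bash
python3 -m handwheel '[{"fingers":0.8,"offset":[0.005,0,-0.012],"delta_rot":[-0.2,-0.5,0.3]},{"fingers":0.8,"offset":[0.003,0,-0.012],"delta_rot":[0,0,0]},{"fingers":0.8,"offset":[0,0,-0.012],"delta_rot":[0,0,0]},{"fingers":0.8,"offset":[0,0,-0.006],"delta_rot":[0,0,0]},{"fingers":0.8,"offset":[0,0,-0.004],"delta_rot":[0,0,0]},{"fingers":0.8,"offset":[0,0,0],"delta_rot":[0,0,0]},{"fingers":0.8,"offset":[0,0,0],"delta_rot":[0,0,0]}]'; python3 - <<'E'
from h import *
print(grip_depth,yawerr(12.5),np.array([.654,-.097,.006])-get_state()['eef_pos'])
E
```

```text
time: 9.88
eef_pos: [0.6515, -0.0974, 0.0147]
eef_rot: [-0.701, -0.077, 0.705, -0.075]
ft_force: [-0.3, -0.2, -0.3]
grip_width: 0.0742
0.0188 [-0.1 -0.3  0.2] [ 0.00249312  0.00039229 -0.00866625]
```

```bash
python3 -m handwheel '[{"fingers":0.8,"offset":[0.002,0,-0.005],"delta_rot":[-0.1,-0.3,0.2]},{"fingers":0.8,"offset":[0.001,0,-0.003],"delta_rot":[0,0,0]},{"fingers":0.8,"offset":[0,0,0],"delta_rot":[0,0,0]},{"fingers":0.3,"offset":[0,0,0],"delta_rot":[0,0,0]},{"fingers":0.3,"offset":[0,0,0],"delta_rot":[0,0,0]},{"fingers":0.3,"offset":[0,0,0],"delta_rot":[0,0,0]},{"fingers":0.3,"offset":[0,0,0],"delta_rot":[0,0,0]},{"fingers":0.3,"offset":[0,0,0],"delta_rot":[0,0,0]},{"fingers":0.3,"offset":[0,0,0],"delta_rot":[0,0,0]}]' 30; python3 - <<'E'
from h import *
print(yawerr(12.5),get_state()['ft_force'])
E
```

```text
time: 10.63
eef_pos: [0.656, -0.0964, 0.0081]
eef_rot: [0.704, 0.078, -0.701, 0.077]
ft_force: [-1.4, 3.5, 1.5]
grip_width: 0.0389
[-0.1  0.2 -0.1] [-1.4169953  3.5339554  1.5363657]
```

```bash
python3 -m handwheel '[{"fingers":0.2,"offset":[0,0,0],"delta_rot":[0,0,0]},{"fingers":0.2,"offset":[0,0,0],"delta_rot":[0,0,0]},{"fingers":0.2,"offset":[0,0,0],"delta_rot":[0,0,0]},{"fingers":0.2,"offset":[0,0,0],"delta_rot":[0,0,0]}]' 30; python3 - <<'E'
from h import *
s=get_state();print(yawerr(12.5),s['ft_force'])
# arc plan: hinge from seat geometry
a=np.radians(12.5);u=np.array([np.cos(a),np.sin(a),0]);z=np.array([0,0,1.])
tabc=np.array([.654,-.097,0]); H=tabc-u*.169; H[2]=.014
print('hinge',H, 'r',(s['eef_pos']-H)@u,(s['eef_pos']-H)@z)
E
```

```text
time: 10.97
eef_pos: [0.6557, -0.095, 0.008]
eef_rot: [0.704, 0.08, -0.702, 0.078]
ft_force: [0.0, 0.4, -0.1]
grip_width: 0.0352
[-0.2  0.2 -0.3] [ 0.03138253  0.43270508 -0.09936878]
hinge [ 0.48900597 -0.13357829  0.014     ] r 0.1710467011754055 -0.005988016654833761
```

```bash
cat >> h.py <<'E'
def ang():
    s=get_state(); a=np.radians(12.5);u=np.array([np.cos(a),np.sin(a),0]); v=np.array([-np.sin(a),np.cos(a),0])
    H=np.array([.489,-.1336,.014]); p=s['eef_pos']-H; x=R.from_quat(s['eef_rot']).as_matrix()[:,0]
    print('u',round(p@u,4),'v',round(p@v,4),'z',round(p[2],4),'r',round(np.hypot(p@u,p[2]),4),'pos angle',np.degrees(np.arctan2(p[2],p@u)+.035).round(1),'tool tilt',np.degrees(np.arctan2(x@u,-x[2])).round(1),'F',s['ft_force'].round(1),'T',s['torque'].round(2),'w',round(s['grip_width'],4), 'q',s['joint_positions'].round(2))
E
python3 -m handwheel '[{"fingers":0.2,"offset":[0,0,0.009],"delta_rot":[0.65,-2.9,0]},{"fingers":0.2,"offset":[-0.0004,-0.0001,0.009],"delta_rot":[0.65,-2.9,0]},{"fingers":0.2,"offset":[-0.0008,-0.0002,0.0089],"delta_rot":[0.65,-2.9,0]},{"fingers":0.2,"offset":[-0.0012,-0.0003,0.0088],"delta_rot":[0.65,-2.9,0]}]' 40; python3 -c "
from h import *
ang()"
```

```text
time: 11.3
eef_pos: [0.6546, -0.0955, 0.0371]
eef_rot: [0.773, 0.086, -0.624, 0.073]
ft_force: [5.2, 0.1, -7.1]
grip_width: 0.0359
u 0.1699 v 0.0014 z 0.0231 r 0.1715 pos angle 9.8 tool tilt 12.2 F [ 5.2  0.1 -7.1] T [ 0.36 -0.14  0.29] w 0.0359 q [-0.1   0.8   0.41  1.76 -0.77  0.54 -0.53]
```

```bash
python3 -m handwheel '[{"fingers":0.2,"offset":[-0.0018,-0.0004,0.0095],"delta_rot":[0.58,-2.6,0]},{"fingers":0.2,"offset":[-0.0022,-0.0005,0.0094],"delta_rot":[0.58,-2.6,0]},{"fingers":0.2,"offset":[-0.0026,-0.0006,0.0093],"delta_rot":[0.58,-2.6,0]},{"fingers":0.2,"offset":[-0.003,-0.0007,0.009],"delta_rot":[0.58,-2.6,0]}]' 40; python3 -c "
from h import *
ang()"
```

```text
time: 11.63
eef_pos: [0.6457, -0.0979, 0.0719]
eef_rot: [0.83, 0.091, -0.547, 0.067]
ft_force: [6.7, -0.4, -8.5]
grip_width: 0.0355
u 0.1608 v 0.001 z 0.0579 r 0.1709 pos angle 21.8 tool tilt 23.1 F [ 6.7 -0.4 -8.5] T [ 0.78 -0.05  0.37] w 0.0355 q [ 0.11  0.68  0.12  1.92 -0.96  0.27 -0.25]
```

```bash
python3 -m handwheel '[{"fingers":0.2,"offset":[-0.0036,-0.0008,0.0087],"delta_rot":[0.58,-2.6,0]},{"fingers":0.2,"offset":[-0.004,-0.0009,0.0085],"delta_rot":[0.58,-2.6,0]},{"fingers":0.2,"offset":[-0.0043,-0.001,0.0083],"delta_rot":[0.58,-2.6,0]}]' 40; python3 -c "
from h import *
ang()"
```

```text
time: 11.88
eef_pos: [0.6354, -0.1007, 0.0946]
eef_rot: [0.862, 0.095, -0.495, 0.06]
ft_force: [2.3, 1.1, -11.9]
grip_width: 0.0358
u 0.15 v 0.0004 z 0.0806 r 0.1703 pos angle 30.2 tool tilt 30.2 F [  2.3   1.1 -11.9] T [0.59 1.13 0.54] w 0.0358 q [ 0.43  0.65 -0.3   2.02 -1.26  0.04  0.14]
```

Joint 6 is at 0.04 rad, close to its 0.01 limit. From here I'll stop tilting the tool and let the tab pivot in a lighter grip while I follow the arc.

```bash
python3 -m handwheel '[{"fingers":0.2,"offset":[-0.0005,0,0.001],"delta_rot":[-0.3,1.5,0]},{"fingers":0.2,"offset":[-0.003,-0.0007,0.005],"delta_rot":[-0.4,2,0]},{"fingers":0.2,"offset":[-0.004,-0.0009,0.0065],"delta_rot":[-0.4,2,0]},{"fingers":0.2,"offset":[-0.004,-0.0009,0.006],"delta_rot":[-0.4,2,0]}]' 15; python3 -c "
from h import *
ang()"
```

```text
time: 12.22
eef_pos: [0.6197, -0.1045, 0.1117]
eef_rot: [0.827, 0.098, -0.551, 0.043]
ft_force: [5.0, 1.9, -8.2]
grip_width: 0.0366
u 0.1339 v 0.0001 z 0.0977 r 0.1658 pos angle 38.1 tool tilt 22.9 F [ 5.   1.9 -8.2] T [0.08 0.04 0.28] w 0.0366 q [ 0.06  0.61  0.26  1.95 -0.99  0.43 -0.24]
```

```bash
cat >> h.py <<'E'
def ang2():
    s=get_state(); a=np.radians(12.5);u=np.array([np.cos(a),np.sin(a),0])
    H=np.array([.489,-.1336,.014]); x=R.from_quat(s['eef_rot']).as_matrix()[:,0]; p=s['eef_pos']-.011*x-H
    print('cradle est',np.degrees(np.arctan2(p[2],p@u)).round(1)-1.7,'r',np.hypot(p@u,p[2]).round(4))
E
python3 -m handwheel '[{"fingers":0.2,"offset":[-0.0052,-0.0011,0.0062],"delta_rot":[0,0,0]},{"fingers":0.2,"offset":[-0.0055,-0.0012,0.006],"delta_rot":[0,0,0]},{"fingers":0.2,"offset":[-0.0056,-0.0012,0.0057],"delta_rot":[0,0,0]}]' 15; python3 -c "
from h import *
ang();ang2()"
```

```text
time: 12.47
eef_pos: [0.6042, -0.1086, 0.1281]
eef_rot: [0.827, 0.098, -0.552, 0.047]
ft_force: [4.9, -0.4, -8.4]
grip_width: 0.0364
u 0.1178 v -0.0005 z 0.1141 r 0.164 pos angle 46.1 tool tilt 22.7 F [ 4.9 -0.4 -8.4] T [-0.35  0.05  0.07] w 0.0364 q [ 0.05  0.57  0.29  1.97 -0.95  0.45 -0.25]
cradle est 45.9 r 0.1683
```

```bash
python3 -m handwheel '[{"fingers":0.2,"offset":[-0.0058,-0.0013,0.0055],"delta_rot":[0,0,0]},{"fingers":0.2,"offset":[-0.0022,-0.0005,0.002],"delta_rot":[0,0,0]},{"fingers":0.2,"offset":[0,0,0],"delta_rot":[0,0,0]},{"fingers":0.2,"offset":[0,0,0],"delta_rot":[0,0,0]}]' 15; python3 - <<'E'
from h import *
ang();ang2()
a=snap('side','s6');b=snap('top','t6')
c=cv2.hconcat([cv2.resize(b[150:320,310:490],None,fx=2.2,fy=2.2,interpolation=2),cv2.resize(a[150:320,250:430],None,fx=2.2,fy=2.2,interpolation=2)])
cv2.imwrite('pics/c6.png',c[:,:,::-1])
E
```

```text
time: 12.8
eef_pos: [0.5935, -0.1115, 0.1369]
eef_rot: [0.827, 0.097, -0.552, 0.046]
ft_force: [4.7, 0.0, -7.8]
grip_width: 0.0363
u 0.1068 v -0.001 z 0.1229 r 0.1629 pos angle 51.0 tool tilt 22.8 F [ 4.7  0.  -7.8] T [-0.24  0.11  0.24] w 0.0363 q [ 0.05  0.54  0.3   1.99 -0.95  0.45 -0.25]
cradle est 50.699999999999996 r 0.168
```

View pics/c6.png

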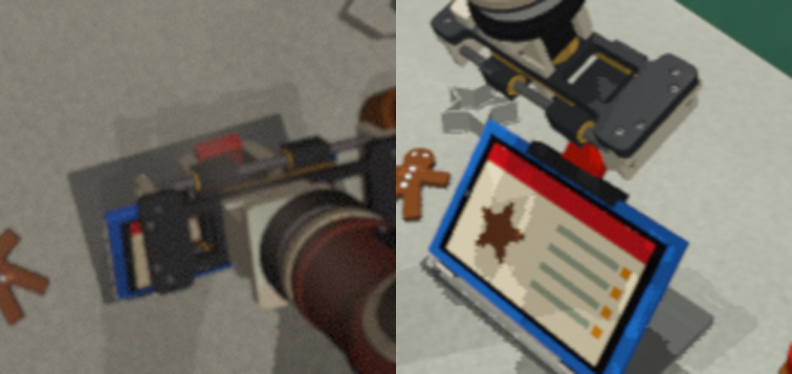

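The side view shows the stand tipped up with the tablet still clamped under the lip, and the estimate is 50.7°. Now I release and retreat along the tool axis.

```bash
python3 -m handwheel '[{"fingers":0.4,"offset":[0,0,0],"delta_rot":[0,0,0]},{"fingers":0.6,"offset":[0,0,0],"delta_rot":[0,0,0]},{"fingers":0.8,"offset":[0,0,0],"delta_rot":[0,0,0]},{"fingers":0.8,"offset":[0,0,0],"delta_rot":[0,0,0]},{"fingers":0.8,"offset":[0,0,0],"delta_rot":[0,0,0]}]'; python3 -c "
from h import *
ang()"
```

```text
time: 13.32
eef_pos: [0.5933, -0.1135, 0.1391]
eef_rot: [0.828, 0.095, -0.551, 0.044]
ft_force: [0.4, 0.7, -0.3]
grip_width: 0.0592
u 0.1062 v -0.003 z 0.1251 r 0.1641 pos angle 51.7 tool tilt 23.0 F [ 0.4  0.7 -0.3] T [-0.08  0.53 -0.01] w 0.0592 q [ 0.05  0.54  0.3   1.99 -0.95  0.46 -0.25]
```

```bash
python3 -m handwheel '[{"fingers":0.75,"offset":[0,0,0],"delta_rot":[0,0,0]},{"fingers":0.75,"offset":[-0.002,0,0.008],"delta_rot":[0,0,0]},{"fingers":0.75,"offset":[-0.004,-0.001,0.012],"delta_rot":[0,0,0]},{"fingers":0.75,"offset":[-0.004,-0.001,0.015],"delta_rot":[0,0,0]},{"fingers":0.75,"offset":[-0.004,-0.001,0.02],"delta_rot":[0,0,0]},{"fingers":0.75,"offset":[-0.005,0,0.03],"delta_rot":[0,0,0]},{"fingers":0.75,"offset":[-0.005,0.02,0.03],"delta_rot":[0,0,0]},{"fingers":0.75,"offset":[0,0.035,0.015],"delta_rot":[0,0,0]},{"fingers":0.75,"offset":[0,0.035,0],"delta_rot":[0,0,0]},{"fingers":0.75,"offset":[0,0.035,0],"delta_rot":[0,0,0]},{"fingers":0.75,"offset":[0,0.035,0],"delta_rot":[0,0,0]},{"fingers":0.75,"offset":[0,0.035,0],"delta_rot":[0,0,0]}]'
python3 -m handwheel '[{"fingers":0.75,"offset":[0,0.035,0],"delta_rot":[0,0,0]},{"fingers":0.75,"offset":[0,0.035,0],"delta_rot":[0,0,0]},{"fingers":0.75,"offset":[0,0.02,0],"delta_rot":[0,0,0]},{"fingers":0.75,"offset":[0,0,0],"delta_rot":[0,0,0]},{"fingers":0.75,"offset":[0,0,0],"delta_rot":[0,0,0]}]'
python3 - <<'E'
from h import *
print(get_state()['ft_force'])
a=snap('side','s7');b=snap('top','t7')
c=cv2.hconcat([cv2.resize(b[130:300,220:420],None,fx=2,fy=2,interpolation=2)*1,cv2.resize(a[170:340,220:420],None,fx=2,fy=2,interpolation=2)])
c=np.vstack([c[:,:400]*1,c[:,400:]]) if 0 else c
cv2.imwrite('pics/c7.png',c[:,:,::-1])
E
```

```text
time: 14.32
eef_pos: [0.5655, 0.0695, 0.2838]
eef_rot: [0.832, 0.081, -0.548, 0.035]
ft_force: [0.1, 0.2, 0.2]
grip_width: 0.0695
time: 14.73
eef_pos: [0.5619, 0.175, 0.2866]
eef_rot: [0.832, 0.089, -0.547, 0.038]
ft_force: [-0.0, -0.5, 0.3]
grip_width: 0.0697
[-0.04809431 -0.54288833  0.3062849 ]
```

View pics/c7.png

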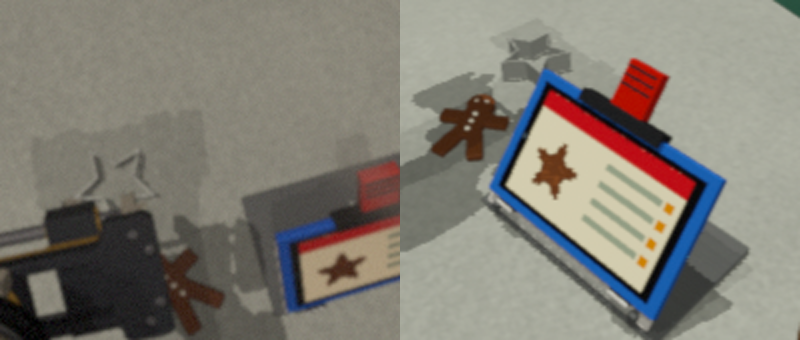

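```bash
python3 - <<'E'
from h import *
def red(f,roi,sat):
    x0,y0,x1,y1=roi; h=cv2.cvtColor(cv2.imread(f),cv2.COLOR_BGR2HSV); m=cv2.inRange(h,(0,sat,60),(8,255,255))[y0:y1,x0:x1]
    cs,_=cv2.findContours(m,cv2.RETR_EXTERNAL,cv2.CHAIN_APPROX_NONE)
    for c in cs:
        if cv2.contourArea(c)>50:
            M=cv2.moments(c); yield M['m00'],np.array([M['m10']/M['m00']+x0,M['m01']/M['m00']+y0]).round(1)
T=list(red('pics/t7.png',(380,195,450,260),110));S=list(red('pics/s7.png',(310,190,360,240),150)); print(T,S)
def line(n,p): a=ray(n,*p,0);b=ray(n,*p,.3); return a,(b-a)/np.linalg.norm(b-a)
for at,t in T:
  for as_,s in S:
    a,d=line('top',t);b,e=line('side',s)
    k=np.linalg.lstsq(np.c_[d,-e],b-a,rcond=None)[0]; P=(a+k[0]*d+b+k[1]*e)/2
    q=P-np.array([.489,-.1336,.014]);an=np.radians(12.5);ux=q[0]*np.cos(an)+q[1]*np.sin(an)
    print(t,s,P.round(4),'gap',np.linalg.norm(a+k[0]*d-b-k[1]*e).round(4),'r',np.hypot(ux,q[2]).round(4),'deg',np.degrees(np.arctan2(q[2],ux)).round(1))
a=cv2.imread('pics/side0.png').astype(int);b=cv2.imread('pics/s7.png').astype(int);d=abs(a-b).max(2)
for nm,(x0,y0,x1,y1) in dict(jar=(410,290,470,365),heart=(460,285,515,335)).items(): print(nm,'changed px',(d[y0:y1,x0:x1]>60).sum())
c=np.vstack([cv2.imread('pics/side0.png')[170:380,210:530],cv2.imread('pics/s7.png')[170:380,210:530]]); cv2.imwrite('pics/c8.png',cv2.resize(c,None,fx=1.4,fy=1.4))
E
```

```text
[(303.5, array([413.4, 241.1])), (366.5, array([409., 223.]))] [(495.5, array([339.3, 214.8]))]
[413.4 241.1] [339.3 214.8] [ 0.5685 -0.1229  0.1566] gap 0.0264 r 0.1635 deg 60.7
[409. 223.] [339.3 214.8] [ 0.5898 -0.1138  0.1434] gap 0.0013 r 0.1652 deg 51.6
jar changed px 0
heart changed px 0
```

View pics/c8.png

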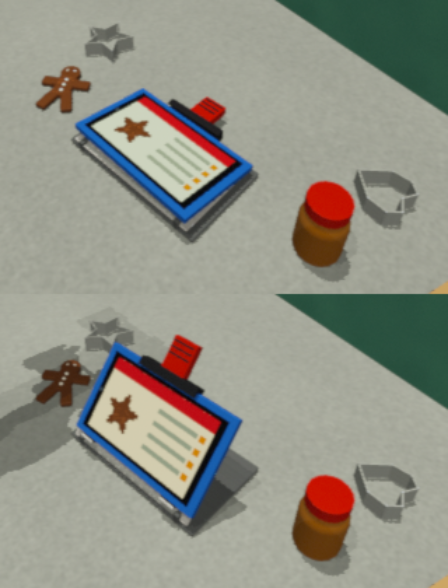

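```bash
python3 -c "
from bench import *
print(job_done())"
```

```text
the job is handed in; nothing more can be done
None
```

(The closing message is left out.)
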